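# Set the mitre fence and lay a strip against it

### The job

On the white jig board, swing the stiff blue fence round until it lies along the red line, then let go of it and see that it stays there for a moment. Then bring the brown wooden strip, flat on the board, flush against the side of the fence that faces it, with most of its length backed by the fence and the fence still on the red line. Leave the other tools on the bench where they are.

Things in the scene. Friction and masses are not known exactly. Their poses are not given: they have to be found in the camera images.
- jig: White mitre jig board fixed flat on the bench, 360 x 440 mm, 6 mm thick (its top is 6 mm above the bench), with black tick marks. Its origin is under the fence's pivot, at bench height. Its x axis points away from the robot within about 15 degrees; its y axis to the robot's left. The board runs from -50 to +310 mm in its x and from -210 to +230 mm in its y. The board turns and shifts from one start to the next.
- fence (a joint): Angle of the fence about the upright pivot through the jig's origin, in rad: 0 when the fence points along the jig's x axis, growing as it swings towards the jig's +y (counter-clockwise seen from above). It turns from -0.6 to 1.1 and starts well on the +y side of the red line. A stiff friction hinge with no spring: it stays wherever it is left and takes about 1.6 N m to turn (about 9 N pushed sideways 170 mm from the pivot).
- fence_face (a point): Point on the fence's flat side that faces the strip (its -y side), 140 mm from the pivot and 23 mm above the bench; x runs along the fence away from the pivot, z up, y from this face into the fence. The fence is a straight blue bar 275 mm long (from 15 mm behind the pivot to 260 mm ahead of it), 16 mm thick and 30 mm high, its underside 8 mm and its top 38 mm above the bench; a black knob of 40 mm diameter sits on it over the pivot, up to 56 mm above the bench.
- mark: The straight red line marked on the board, 4 mm wide, from 30 mm to 295 mm from the pivot, with a red diamond at its far end that shows past the fence's tip. Flat: nothing to bump into. Its origin lies on the pivot axis and its x axis points along the line, away from the pivot. The fence is set when it lies along and centred over this line.
- strip_center (a point): Centre of the loose brown wooden strip, 180 mm long (its x), 30 mm wide (y) and 25 mm high (z), about 90 g, lying flat on the jig board (centre 18.5 mm above the bench) on the -y side of the fence and of the red line. Flush against the fence its centre is 15 mm from the fence's face.
- level: Orange spirit level, 250 x 24 x 50 mm, standing at the far side of the bench; origin at the middle of its underside. Leave alone.
- pliers: Steel needle-nose pliers, 200 mm long, lying flat to the robot's left; origin at the pivot's underside. Leave alone.
- ratchet: Chrome ratchet handle, 215 mm long, lying to the robot's right; origin at bench height under the shaft. Leave alone.
- canister: Red round canister with a black cap, 72 mm diameter, 113 mm high, to the robot's left; origin at the middle of its underside. Leave alone.
- screwdriver: Screwdriver with a yellow handle lying to the robot's right; origin near its middle. Leave alone.
Mind the look-alikes: they are no part of the job. What is shaped like the part that bears strip_center but green is not meant.

How it is judged:
On the way, in this order (a step that is already met when the one before it is completed fails the run):
1. the fence lies along the red line (within 0.06 rad) and stays there at rest with nothing touched by the fingers, for 0.5 s (angle between the x axis of fence_face and the x axis of mark, either way round below 0.06 rad and velocity of joint fence between -0.03 and 0.03 rad/s and contact force between the fingers and anything else below 0.5 N), for 0.5 s.
2. the strip lies flush against the fence, the fence still along the red line (angle between the x axis of fence_face and the x axis of mark, either way round below 0.06 rad and y of strip_center in the frame of fence_face between -0.02 and -0.011 m and x of strip_center in the frame of fence_face between -0.08 and 0.08 m and angle between the x axis of strip_center and the x axis of fence_face, either way round below 0.05 rad and angle between strip_center's own z axis and vertical below 0.1 rad), for 0.2 s.
At the end, for the whole second after the job is handed in: The fence is at rest within 0.06 rad of the red line; the strip lies flat on the board on the fence's -y side, parallel to it within 0.05 rad, its centre 11 to 20 mm from the fence's face (touching is 15 mm) and within 80 mm, along the fence, of the point 140 mm from the pivot (all of step 2 and velocity of joint fence between -0.03 and 0.03 rad/s and height (world z) of strip_center below 0.023 m).
It fails at once if the orange level is moved more than 30 mm (distance of level from where it was at the start of the episode above 0.03 m).
It fails at once if the pliers is moved more than 30 mm (distance of pliers from where it was at the start of the episode above 0.03 m).
It fails at once if the ratchet handle is moved more than 30 mm (distance of ratchet from where it was at the start of the episode above 0.03 m).
It fails at once if the red canister is moved more than 30 mm (distance of canister from where it was at the start of the episode above 0.03 m).
It fails at once if the screwdriver is moved more than 30 mm (distance of screwdriver from where it was at the start of the episode above 0.03 m).
It also fails if it takes over 58 s, if anything falls off the work surface, if the arm or the gripper's body presses on something with over 40 N, if the wrist force passes 120 N, or if a joint passes its speed limit or range.

### The arm

A 6-joint arm with a two-finger parallel gripper is mounted at the origin on the work surface. World frame = base frame: x ahead of the robot, y to its left, z up, the work surface at z = 0. Lengths are in m, angles in rad, forces in N, time in s.
With the tool pointing down it reaches from about 0.3 to 0.875 m from the base axis. Payload 6.4 kg.
Tool frame: the origin (TCP) lies at the very end of the fingers, on their centre line; the grasp point (between the pads) lies 19 mm behind it; z points along the fingers, y is the line along which they close (so a half turn about z gives the same grasp; the last joint's range is limited). The gripper opens to 85 mm and grips with 20 to 120 N. Pads are 22 mm wide; open, the fingers measure 114 mm over their backs; the gripper's body (76 mm by 85 mm) begins 54 mm behind the grasp point. The pads swing forward as they close: fully open they stand 13 mm farther back than shut.
Start: joints at [1.048, 0.181, 1.607, -0, 1.354, -0.206], TCP at [0.179, 0.546, 0.193] pointing down, gripper open.
Joint ranges: [-2.99, 2.99], [-0.89, 2.07], [0.3, 2.58], [-1.14, 4.28], [0, 2.63], [-3.12, 3.12]. Speed limits (rad/s): [2.57, 2.57, 3.01, 3.14, 3.14, 3.14].

### API

Orientations are given as a unit quaternion [w, x, y, z].
In Python, from bench import telemetry, camera, ctrl, spotter gives the robot as it stands.
- The arm moves only by the tool send_rows, never from a script. Its argument "series" is a list of rows, each a list of 3 entries, a list of its own where there are three numbers: the turn, a rotation vector about the world's x, y, z in degrees, then the shift along the world's x, y, z in mm, then the closure, from -1 (fully open) to 1 (shut), so that 0 is half open. In form: [[[rx, ry, rz], [dx, dy, dz], gripper], ...]. A call has 1 to 10 rows; each row is the pose to reach, as a shift and turn from the pose commanded when the call began; what a row does not reach only later rows make up. A row lasts 1/8 s, in which the tool goes at most 62.5 mm and 10.7 degrees, less where a joint would pass 70% of its speed; a pose out of reach is approached as far as the arm can. A call with a gripper value outside its range is refused whole. The fingers move at their own pace and stop on an object; the grip force is fixed at half the most. Time passes only in rows, so rows that repeat a pose let the fingers close. It gives the time, the measured TCP pose, the force, the opening and the grip force at its end, in the units of the state.
- telemetry.get_obs(): the state, without advancing time (a new reading comes with each control period).
- camera(name): name is "scene" or "side" or "wrist"; returns a dict with "pixels" (384x512x3 uint8, red, green, blue), "camera_matrix" (3x3 intrinsics, pixels), "dist_coeffs" ([k1, k2, p1, p2, k3] as OpenCV has them; the pictures are not rectified), "xyz" and "orientation" of the camera in the world. Camera axes: x right, y up, looking along -z (the intrinsics and any distortion apply to the point x, -y, -z); pixel columns grow to the right and rows downward; lengths in m; the calibration is good to about 2 mm. A picture is of the moment at which its call begins. There is no depth.
- ctrl.hand_in(): hands the job in; it is judged then, once.
Trained networks look in the newest picture that a camera, given by its name, has taken for a name from the list of things; names that differ only in an ending like _2 or _b are one class to them, and where a whole thing is asked for, a point or a joint stands for the part that bears it (a point fixed in the world has none). Each returns a list of dicts, best first, with "conf" (0 to 1); they miss things now and then, are a little off and sometimes report something else, mostly with a low value. They report only what shows in the picture. A call takes as long as a camera call. They do not tell look-alikes from the thing itself.
- spotter.boxes_of(thing, camera): "xyz" ([x, y, z] in m, in world coordinates, good to about 4 mm: the middle of the surface that is visible of it).
- spotter.landmark_of(thing, camera): "xyz" ([x, y, z] in m, in world coordinates, good to about 4 mm: a listed point, or the origin of a listed thing).
The state is a dict: "time_s": time; "q": joint angles; "dq": joint speeds; "joint_efforts": joint torques, N m; "eef_pos": TCP position; "eef_rot": TCP orientation; "wrist_force": force on the tool from outside, world axes, zero at the start; "torque": the same for the moment, N m; "opening": opening from 0.0 (shut) to 1.0 (fully open); "grasp_force": force on a finger pad.
Only numpy, scipy, OpenCV 4.12 (cv2) and the standard library are available. Lean on these libraries where they do the work, as an engineer would, in place of code of your own. Each camera call takes 0.05 s, during which the arm holds its last target. There are 200 camera calls.

## Working session

There is one attempt and no reset: what is moved stays moved. The work goes in short steps, Python scripts to look and compute and a tool call to move; the robot and the scene stay as the last step left them, time stands still between calls to the robot, and variables do not carry over. Pictures are saved under pics/ and viewed, at most 12 in all, crops included, and the job is handed in when it is done.

Besides the shell and the picture viewer there is one more tool, called as name(argument=value, ...), one argument or row to a line, values as JSON. send_rows: Moves the arm, as the interface text tells. Its arguments: {"type":"object","properties":{"series":{"type":"array","items":{"type":"array"}}},"required":["series"]}

```bash
mkdir -p pics; ls
cat > h.py <<'E'
import numpy as np, cv2
from scipy.spatial.transform import Rotation as R
from bench import telemetry, camera, ctrl, spotter
def rot(q): return R.from_quat([q[1],q[2],q[3],q[0]]).as_matrix()
def ray(c,uv,z):
    p=cv2.undistortPoints(np.array([[uv]],float),np.array(c['camera_matrix']),np.array(c['dist_coeffs']))[0,0]
    d=rot(c['orientation'])@np.array([p[0],-p[1],-1]); o=np.array(c['xyz'])
    return o+d*(z-o[2])/d[2]
def proj(c,P):
    p=rot(c['orientation']).T@(np.array(P,float)-np.array(c['xyz'])); p=np.array([p[0],-p[1],-p[2]])
    return cv2.projectPoints(p[None],np.zeros(3),np.zeros(3),np.array(c['camera_matrix']),np.array(c['dist_coeffs']))[0].ravel()
E
cat > a.py <<'E'
from h import *
for n in ["scene","side"]:
    c=camera(n); im=cv2.cvtColor(c['pixels'],cv2.COLOR_RGB2BGR)
    cv2.imwrite(f'pics/{n}0.png',im); print(n,c['xyz'])
    for t in ['jig','fence_face','mark','strip_center']:
        for d in spotter.landmark_of(t,n)[:3]: print(t,d['conf'],np.round(d['xyz'],3),proj(c,d['xyz']).round())
    for t in ['fence','strip_center','level','pliers','ratchet','canister','screwdriver']:
        for d in spotter.boxes_of(t,n)[:3]: print('box',t,d['conf'],np.round(d['xyz'],3),proj(c,d['xyz']).round())
o=telemetry.get_obs(); print(o['eef_pos'],o['eef_rot'],o['time_s'])
E
python3 a.py
```

```text
pics
scene [ 1.32348785 -0.17826726  1.18938855]
jig 0.91 [ 0.397 -0.007  0.002] [243. 151.]
fence_face 0.56 [0.489 0.102 0.021] [282. 163.]
strip_center 0.76 [ 0.686 -0.37   0.014] [141. 249.]
strip_center 0.63 [ 0.566 -0.082  0.017] [231. 195.]
box fence 0.58 [0.469 0.079 0.038] [274. 157.]
box strip_center 0.69 [ 0.697 -0.373  0.024] [140. 252.]
box strip_center 0.62 [ 0.581 -0.086  0.028] [231. 197.]
box level 0.63 [ 0.822 -0.06   0.048] [258. 264.]
box pliers 0.9 [0.391 0.441 0.008] [369. 125.]
box ratchet 0.94 [ 0.492 -0.522  0.021] [ 85. 203.]
box canister 0.73 [0.603 0.501 0.094] [418. 153.]
box screwdriver 0.65 [ 0.363 -0.47   0.02 ] [101. 167.]
side [-0.51284818  0.98717853  1.27763602]
jig 0.88 [ 0.4   -0.005 -0.002] [293. 221.]
fence_face 0.71 [0.49  0.097 0.021] [258. 216.]
strip_center 0.4 [ 0.683 -0.369  0.013] [306. 150.]
box fence 0.7 [0.411 0.017 0.036] [287. 215.]
box level 0.78 [ 0.8   -0.093  0.053] [243. 155.]
box canister 0.94 [0.558 0.527 0.091] [150. 248.]
box canister 0.6 [0.41  0.016 0.03 ] [288. 216.]
box screwdriver 0.63 [ 0.35  -0.464  0.02 ] [377. 174.]
box screwdriver 0.19 [0.35  0.411 0.01 ] [215. 282.]
[0.17909559 0.54639783 0.19288396] [-1.11186137e-05  1.57729919e-01  9.87482290e-01 -1.79196269e-05] 1.2
```

```bash
python3 -c "
import cv2
a=cv2.imread('pics/scene0.png');cv2.imwrite('pics/s1.png',cv2.resize(a[100:300,60:440],None,fx=2.1,fy=2.1,interpolation=2))"
```

```text
(no output)
```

View pics/s1.png

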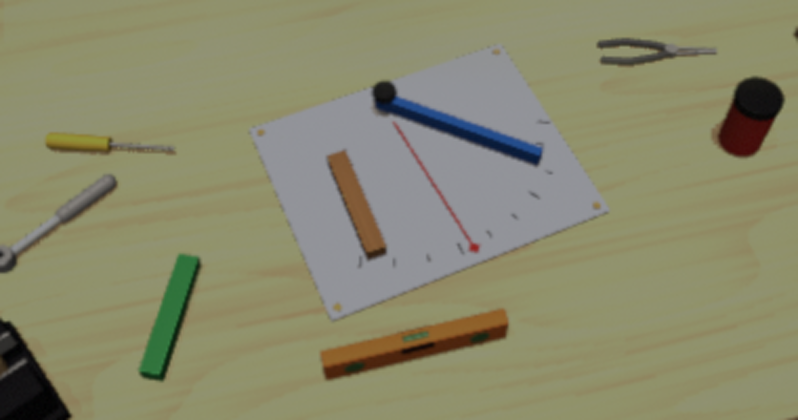

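The picture shows the fence from the knob at scene px (243,144) to its tip near (317,173), and the red diamond at (286,218). Candidates for the strip are the brown one on the board at (230,197) and the green look-alike off the board at (141,250). I choose the brown one. Next I measure by colour.

```bash
cat > m.py <<'E'
from h import *
import sys
def blob(c,lo,hi,z,near=None,minA=15):
    hsv=cv2.cvtColor(c['pixels'],cv2.COLOR_RGB2HSV); m=cv2.inRange(hsv,lo,hi)
    n,l,s,ce=cv2.connectedComponentsWithStats(m); out=[]
    for i in range(1,n):
        if s[i,4]<minA: continue
        ys,xs=np.nonzero(l==i)
        P=np.array([ray(c,(x,y),z)[:2] for x,y in zip(xs,ys)])
        mu=P.mean(0); w,v=np.linalg.eigh(np.cov(P.T)); d=v[:,1]*np.sign(v[0,1]); t=(P-mu)@d
        out.append((s[i,4],ce[i].round(),mu.round(3),np.degrees(np.arctan2(d[1],d[0])).round(1),(mu+d*t.min()).round(3),(mu+d*t.max()).round(3)))
    return out
R_=((0,150,60),(6,255,255)); B_=((105,120,40),(125,255,255)); W_=((7,110,60),(16,255,255))
def meas(n):
    c=camera(n)
    for nm,(lo,hi),z in (('red',R_,.006),('blue',B_,.03),('brown',W_,.025)):
        for b in blob(c,lo,hi,z): print(n,nm,*b)
    return c
if __name__=='__main__':
    for n in sys.argv[1:]:
        c=meas(n)
E
python3 m.py scene side; python3 -c "
import cv2
a=cv2.imread('pics/scene0.png');cv2.imwrite('pics/s2.png',cv2.resize(a[160:235,200:300],None,fx=6,fy=6,interpolation=2))"
```

```text
scene red 1216 [18. 77.] [-0.168 -0.769] 1.6 [-0.29  -0.772] [-0.059 -0.766]
scene red 254 [415. 165.] [0.587 0.528] -56.6 [0.557 0.574] [0.61  0.493]
scene blue 603 [280. 161.] [0.485 0.096] 52.2 [ 0.398 -0.016] [0.561 0.194]
scene blue 3556 [146. 336.] [ 0.941 -0.382] 88.1 [ 0.938 -0.474] [ 0.944 -0.294]
scene brown 770 [473. 142.] [0.556 0.751] 7.2 [0.431 0.736] [0.67  0.766]
scene brown 26 [403. 165.] [0.592 0.478] -14.8 [0.559 0.487] [0.621 0.471]
scene brown 456 [229. 196.] [ 0.574 -0.089] 7.4 [ 0.482 -0.101] [ 0.661 -0.078]
scene brown 876 [258. 264.] [ 0.811 -0.056] -88.7 [0.809 0.07 ] [ 0.814 -0.183]
side red 1496 [488. 182.] [-0.005 -0.821] -70.1 [-0.072 -0.634] [ 0.07  -1.029]
side red 309 [506. 305.] [-0.38  -0.251] -71.6 [-0.398 -0.198] [-0.352 -0.335]
side blue 215 [270. 121.] [ 0.952 -0.393] 87.9 [ 0.948 -0.497] [ 0.954 -0.322]
side blue 36 [279. 130.] [ 0.862 -0.369] -84.3 [ 0.853 -0.274] [ 0.872 -0.465]
side blue 38 [283. 214.] [0.428 0.023] 57.6 [0.415 0.003] [0.441 0.044]
side blue 22 [272. 219.] [0.435 0.075] 53.9 [0.422 0.056] [0.45  0.096]
side blue 46 [  4. 367.] [0.484 1.112] 2.2 [0.439 1.11 ] [0.52  1.113]
side brown 5348 [374.  61.] [ 1.074 -1.396] -67.7 [ 0.809 -0.748] [ 1.375 -2.132]
side brown 2902 [469.  58.] [ 0.711 -1.94 ] -69.3 [ 0.559 -1.538] [ 0.874 -2.371]
side brown 244 [433.  86.] [ 0.635 -1.369] -36.5 [ 0.508 -1.275] [ 0.749 -1.452]
side brown 1104 [498. 140.] [ 0.115 -1.145] -69.9 [ 0.043 -0.945] [ 0.205 -1.391]
side brown 255 [240. 157.] [ 0.825 -0.094] 85.1 [ 0.816 -0.201] [0.838 0.051]
side brown 63 [508. 192.] [-0.109 -0.795] -67.7 [-0.122 -0.763] [-0.095 -0.829]
side brown 348 [150. 256.] [0.583 0.52 ] -20.8 [0.536 0.538] [0.635 0.5  ]
side brown 852 [ 98. 290.] [0.569 0.738] 6.6 [0.452 0.725] [0.695 0.753]
side brown 495 [469. 372.] [-0.425  0.077] 85.1 [-0.43   0.015] [-0.419  0.149]
```

View pics/s2.png

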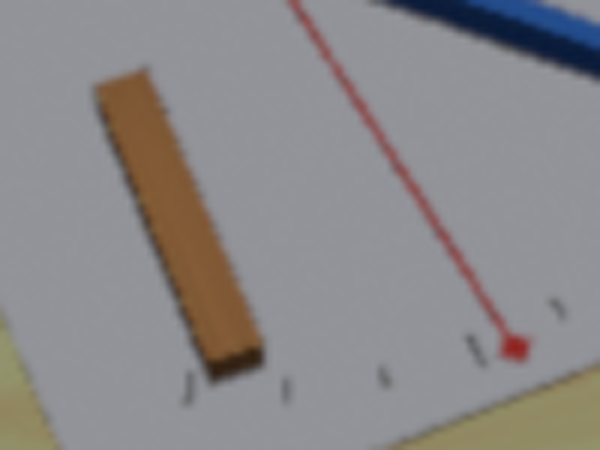

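The crop confirms the brown strip, with its top at px (216–243,173–219), and the red diamond at px (286,218).

Run:
```python
from h import *
c=camera('scene')
for uv in [(285.8,218),(249.2,160),(268.3,190)]: print(ray(c,uv,.006).round(4))
a,b=ray(c,(285.8,218),.006),ray(c,(249.2,160),.006); d=a-b; print(np.degrees(np.arctan2(d[1],d[0])))
o=telemetry.get_obs(); print(rot(o['eef_rot']).round(3)); w=camera('wrist'); print(w['xyz'],rot(w['orientation']).round(2))
```

```text
[0.6789 0.0618 0.006 ]
[0.4393 0.0044 0.006 ]
[0.5685 0.0359 0.006 ]
13.472936774852778
[[-0.95   0.311  0.   ]
 [ 0.311  0.95  -0.   ]
 [-0.    -0.    -1.   ]]
[0.11608665 0.56728105 0.37528754] [[ 0.31 -0.92 -0.25]
 [ 0.95  0.3   0.08]
 [ 0.   -0.26  0.96]]
```

send_rows(
  series=[
    [[0, 0, 8], [36, -47, 0], -1],
    [[0, 0, 16], [72, -94, 0], -1],
    [[0, 0, 24], [108, -141, 0], -1],
    [[0, 0, 32], [144, -188, 0], -1],
    [[0, 0, 40], [180, -235, 0], -1],
    [[0, 0, 48], [216, -282, 0], -1],
    [[0, 0, 56], [252, -329, 0], -1],
    [[0, 0, 64], [288, -376, 0], -1],
    [[0, 0, 69], [322, -420, 0], -1],
    [[0, 0, 69], [322, -420, 0], -1],
  ],
)

```text
time_s: 2.65
eef_pos: [0.5031, 0.1232, 0.1929]
eef_rot: [0.0, -0.427, 0.904, -0.0]
wrist_force: [0.8, 0.6, 0.1]
opening: 1.003
grasp_force: 0.0
```

```bash
cat > w.py <<'E'
from m import *
import sys
o=telemetry.get_obs(); Rm=rot(o['eef_rot']); print(o['time_s'],np.round(o['eef_pos'],4),'yaw_y',np.degrees(np.arctan2(Rm[1,1],Rm[0,1])).round(2),np.round(o['wrist_force'],1))
c=meas('wrist'); 
if len(sys.argv)>1: cv2.imwrite('pics/'+sys.argv[1]+'.png',cv2.cvtColor(c['pixels'],cv2.COLOR_RGB2BGR))
E
python3 w.py w1
```

```text
2.65 [0.5031 0.1232 0.1929] yaw_y 140.58 [0.8 0.6 0.1]
wrist red 553 [186. 144.] [0.56  0.033] 13.9 [0.428 0.001] [0.686 0.064]
wrist blue 2446 [261. 141.] [0.477 0.095] 51.9 [0.407 0.005] [0.56  0.201]
wrist brown 3888 [106.  71.] [ 0.568 -0.091] 7.6 [ 0.482 -0.102] [ 0.663 -0.078]
wrist brown 16 [ 28. 206.] [ 0.779 -0.047] 88.8 [ 0.779 -0.06 ] [ 0.78  -0.033]
wrist brown 21 [  6. 205.] [ 0.804 -0.068] 86.2 [ 0.803 -0.075] [ 0.804 -0.06 ]
wrist brown 1829 [ 42. 249.] [0.817 0.01 ] -82.2 [0.809 0.068] [ 0.827 -0.063]
```

View pics/w1.png

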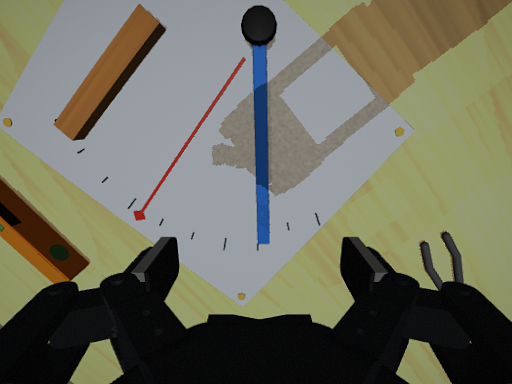

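The wrist view shows the fence running from (259,45) to (263,243), between the fingers, with the diamond at (139,215). I go down astride the fence and grip it.

send_rows(
  series=[
    [[0, 0, 1], [2, 2, -50], -1],
    [[0, 0, 1], [2, 2, -100], -1],
    [[0, 0, 1], [2, 2, -140], -1],
    [[0, 0, 1], [2, 2, -165], -1],
    [[0, 0, 1], [2, 2, -178], -1],
    [[0, 0, 1], [2, 2, -178], 0.2],
    [[0, 0, 1], [2, 2, -178], 1],
    [[0, 0, 1], [2, 2, -178], 1],
    [[0, 0, 1], [2, 2, -178], 1],
    [[0, 0, 1], [2, 2, -178], 1],
  ],
)

```text
time_s: 3.95
eef_pos: [0.5034, 0.1284, 0.0152]
eef_rot: [0.0, -0.437, 0.899, -0.0]
wrist_force: [-0.3, 0.2, -0.4]
opening: 0.004
grasp_force: 0.0
```

```bash
python3 w.py w2|grep -v brown
```

```text
3.95 [0.5034 0.1284 0.0152] yaw_y 141.84 [-0.3  0.2 -0.4]
wrist red 2132 [123. 146.] [0.555 0.032] 13.8 [0.436 0.002] [0.689 0.065]
wrist blue 6256 [259. 109.] [0.46  0.072] 51.9 [0.423 0.026] [0.504 0.129]
wrist blue 201 [259. 310.] [0.544 0.18 ] 52.3 [0.539 0.173] [0.549 0.186]
```

View pics/w2.png

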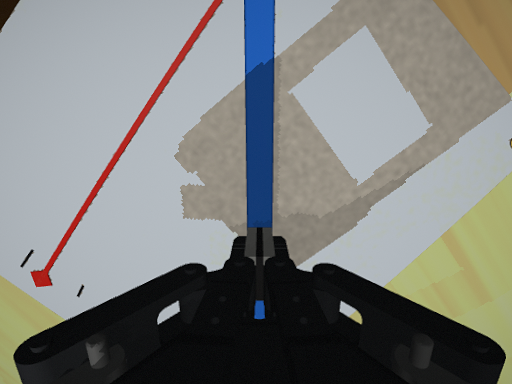

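Run:
```python
from h import *
c=camera('side'); s=cv2.cvtColor(c['pixels'],cv2.COLOR_RGB2BGR); u,v=proj(c,[.503,.128,.02]).astype(int)
d=camera('scene'); e=cv2.cvtColor(d['pixels'],cv2.COLOR_RGB2BGR); a,b=proj(d,[.503,.128,.02]).astype(int)
w=cv2.imread('pics/w2.png')
f=lambda i,u,v,r,:cv2.resize(i[v-r:v+r,u-r:u+r],(260,260),interpolation=2)
cv2.imwrite('pics/z.png',np.hstack([f(s,u,v,40),f(e,a,b,40),f(w,260,255,60)]))
o=telemetry.get_obs(); print(o['opening'],o['grasp_force'],o['wrist_force'],o['torque'])
```

```text
-0.0007425756665461865 0.0 [-0.50371107 -0.41737917 -1.02859179] [ 0.02975582  0.00213254 -0.05608885]
```

View pics/z.png

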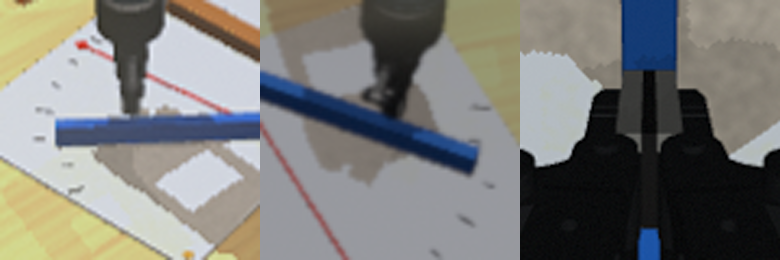

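The fingers shut completely where the fence is drawn, with no grip force. The fence isn't held, so I try a small sideways nudge to find out whether there is contact.

send_rows(
  series=[
    [[0, 0, 0], [6, -5, 0], 1],
    [[0, 0, 0], [12, -10, 0], 1],
    [[0, 0, 0], [12, -10, 0], 1],
  ],
)

```text
time_s: 4.47
eef_pos: [0.516, 0.1178, 0.015]
eef_rot: [0.0, -0.437, 0.9, -0.0]
wrist_force: [0.7, -0.4, 0.5]
opening: -0.001
grasp_force: 0.0
```

```bash
python3 w.py w3|grep -v brown; python3 m.py scene | grep blue
```

```text
4.475 [0.516  0.1178 0.015 ] yaw_y 141.8 [ 0.7 -0.4  0.5]
wrist red 2104 [147. 147.] [0.554 0.032] 13.8 [0.436 0.003] [0.688 0.065]
wrist blue 7148 [287. 119.] [0.462 0.077] 52.4 [0.423 0.025] [0.52  0.152]
scene blue 549 [280. 161.] [0.484 0.094] 52.0 [ 0.398 -0.016] [0.562 0.193]
scene blue 3618 [145. 337.] [ 0.941 -0.384] 87.9 [ 0.938 -0.474] [ 0.945 -0.294]
```

View pics/w3.png

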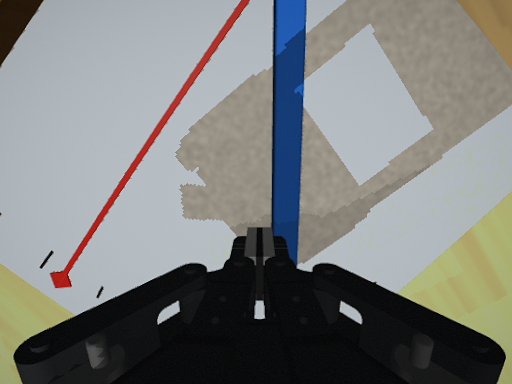

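The fingers passed from the middle of the fence to its side with no force, and the fence stayed put. I lift, go to the +y side, lower, and push from outside.

send_rows(
  series=[
    [[0, 0, 0], [0, 0, 45], 1],
    [[0, 0, 0], [-20, 15, 45], 1],
    [[0, 0, 0], [-44, 34, 45], 1],
    [[0, 0, 0], [-44, 34, 15], 1],
    [[0, 0, 0], [-44, 34, -1], 1],
    [[0, 0, 0], [-36, 28, -1], 1],
    [[0, 0, 0], [-29, 22, -1], 1],
    [[0, 0, 0], [-24, 18, -1], 1],
    [[0, 0, 0], [-20, 15, -1], 1],
    [[0, 0, 0], [-16, 12, -1], 1],
  ],
)

```text
time_s: 5.82
eef_pos: [0.4996, 0.1301, 0.0141]
eef_rot: [0.0, -0.437, 0.899, -0.0]
wrist_force: [-0.9, 0.1, -0.0]
opening: -0.002
grasp_force: 0.0
```

```bash
python3 w.py w4|grep -v brown; python3 m.py scene | grep blue
```

```text
5.825 [0.4996 0.1301 0.0141] yaw_y 141.83 [-0.9  0.1 -0. ]
wrist red 2146 [118. 146.] [0.553 0.031] 13.8 [0.435 0.002] [0.688 0.064]
wrist blue 6382 [252. 110.] [0.46  0.072] 51.9 [0.423 0.025] [0.507 0.132]
wrist blue 200 [259. 309.] [0.539 0.181] 52.3 [0.534 0.174] [0.544 0.187]
scene blue 600 [280. 161.] [0.485 0.096] 52.3 [ 0.398 -0.016] [0.561 0.194]
scene blue 3610 [145. 336.] [ 0.941 -0.384] 87.6 [ 0.937 -0.474] [ 0.945 -0.293]
```

Still no contact, so the fingers go through the fence as drawn. I check whether it is solid at other radii, first near the tip.

send_rows(
  series=[
    [[0, 0, 0], [-12, 9, 0], 1],
    [[0, 0, 0], [23, 58, 0], 1],
    [[0, 0, 0], [33, 50, 0], 1],
    [[0, 0, 0], [41, 44, 0], 1],
    [[0, 0, 0], [49, 38, 0], 1],
    [[0, 0, 0], [49, 38, 0], 1],
  ],
)

```text
time_s: 6.68
eef_pos: [0.5485, 0.1672, 0.014]
eef_rot: [0.0, -0.436, 0.9, -0.0]
wrist_force: [-0.3, 0.1, 0.6]
opening: 0.0
grasp_force: 0.0
```

```bash
python3 w.py w5|grep -v brown; python3 m.py scene | grep blue
```

```text
6.675 [0.5485 0.1672 0.014 ] yaw_y 141.74 [-0.3  0.1  0.6]
wrist red 1788 [ 92. 117.] [0.599 0.042] 13.8 [0.508 0.02 ] [0.688 0.064]
wrist blue 6765 [279. 113.] [0.497 0.121] 52.3 [0.459 0.072] [0.551 0.191]
scene blue 568 [279. 161.] [0.482 0.092] 51.6 [ 0.398 -0.015] [0.563 0.193]
scene blue 3623 [145. 337.] [ 0.941 -0.384] 87.8 [ 0.938 -0.474] [ 0.945 -0.293]
```

send_rows(
  series=[
    [[0, 0, 0], [10, -8, -5], 1],
    [[0, 0, 0], [10, -8, -8], 1],
    [[0, 0, 0], [10, -8, -9], 1],
    [[0, 0, 0], [10, -8, -10], 1],
    [[0, 0, 0], [10, -8, -10], 1],
  ],
)

```text
time_s: 7.4
eef_pos: [0.5579, 0.1606, 0.0038]
eef_rot: [-0.0, -0.437, 0.899, 0.0]
wrist_force: [0.6, -0.1, -0.1]
opening: 0.001
grasp_force: 0.0
```

Pressing at the height of the board also gives no force. I'll find out whether the fingers can touch the strip: go over it, turn to match it and grip.

send_rows(
  series=[
    [[0, 0, 0], [0, 0, 55], -1],
    [[0, 0, -8], [2, -30, 96], -1],
    [[0, 0, -17], [4, -85, 96], -1],
    [[0, 0, -26], [7, -140, 96], -1],
    [[0, 0, -35], [10, -195, 96], -1],
    [[0, 0, -44], [13, -250, 96], -1],
    [[0, 0, -44], [13, -250, 96], -1],
    [[0, 0, -44], [13, -250, 50], -1],
    [[0, 0, -44], [13, -250, 15], -1],
    [[0, 0, -44], [13, -250, 6], -1],
  ],
)

```text
time_s: 8.65
eef_pos: [0.5689, -0.0877, 0.0075]
eef_rot: [-0.002, -0.069, 0.998, 0.001]
wrist_force: [-1.0, -0.8, 0.3]
opening: 0.997
grasp_force: 0.0
```

send_rows(
  series=[
    [[0, 0, 0], [0, 0, 0], 0],
    [[0, 0, 0], [0, 0, 0], 1],
    [[0, 0, 0], [0, 0, 0], 1],
    [[0, 0, 0], [0, 0, 0], 1],
    [[0, 0, 0], [0, 0, 0], 1],
  ],
)

```text
time_s: 9.28
eef_pos: [0.5713, -0.0897, 0.0103]
eef_rot: [0.0, -0.068, 0.998, -0.0]
wrist_force: [0.4, 0.8, 0.3]
opening: -0.002
grasp_force: 0.0
```

```bash
python3 w.py w6
```

```text
9.275 [ 0.5713 -0.0897  0.0103] yaw_y 97.85 [0.4 0.8 0.3]
wrist red 1650 [432. 153.] [0.514 0.024] 13.8 [0.426 0.002] [0.631 0.053]
wrist blue 2264 [493.  29.] [0.438 0.022] 47.1 [0.42  0.003] [0.46  0.046]
wrist brown 7706 [263. 152.] [ 0.524 -0.094] 7.9 [ 0.48 -0.1 ] [ 0.58  -0.086]
wrist brown 196 [259. 309.] [ 0.636 -0.081] 7.6 [ 0.628 -0.082] [ 0.643 -0.08 ]
```

View pics/w6.png

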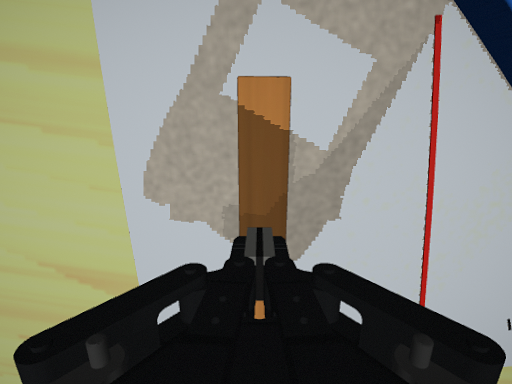

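The fingers shut "through" the strip as well, so they may really be higher than the reported TCP says. I compare the predicted TCP pixel with the fingertips in the views.

Run:
```python
from h import *
o=telemetry.get_obs(); p=np.array(o['eef_pos']); print(p,o['q'])
cs={n:camera(n) for n in('wrist','side','scene')}
print('wristcam',cs['wrist']['xyz'])
for dz in (0,.019,.03,.04,.06): print(dz,[proj(cs[n],p+[0,0,dz]).round(0).tolist() for n in cs])
T=[]
for n in ('side','scene'):
    i=cv2.cvtColor(cs[n]['pixels'],cv2.COLOR_RGB2BGR); u,v=proj(cs[n],p).astype(int); print(n,u,v)
    i=i[v-40:v+25,u-33:u+33].copy(); T.append(cv2.resize(i,(390,384),interpolation=cv2.INTER_NEAREST))
cv2.imwrite('pics/z2.png',np.hstack(T))
```

```text
[ 0.57123304 -0.08968327  0.01012811] [-3.60899566e-01  4.14827755e-01  1.71922735e+00  1.88211788e-05
  1.00718432e+00 -2.06857947e+00]
wristcam [ 0.50544646 -0.09860551  0.19250736]
0 [[259.0, 218.0], [279.0, 188.0], [229.0, 198.0]]
0.019 [[259.0, 228.0], [279.0, 184.0], [229.0, 195.0]]
0.03 [[259.0, 235.0], [279.0, 182.0], [229.0, 193.0]]
0.04 [[259.0, 242.0], [279.0, 180.0], [228.0, 191.0]]
0.06 [[259.0, 259.0], [279.0, 176.0], [228.0, 187.0]]
side 278 187
scene 229 198
```

View pics/z2.png

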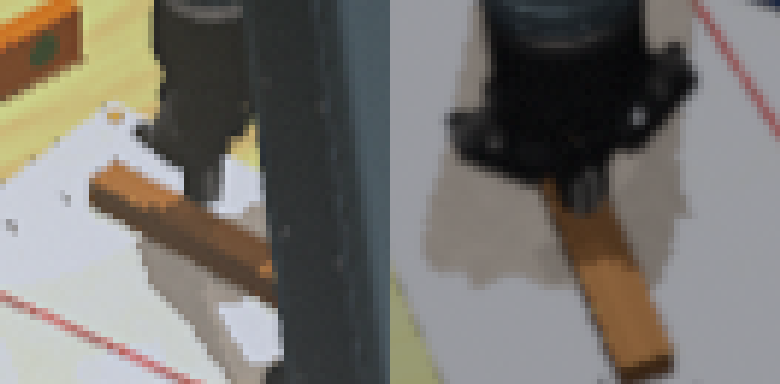

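In both views the fingertips end where a point 25–30 mm above the reported TCP would (side (280,182), scene (228,193)). The fingers are therefore really about 28 mm higher than reported, and had only hovered over things. I go back to the fence and descend about 28 mm further.

send_rows(
  series=[
    [[0, 0, 0], [0, 0, 60], -1],
    [[0, 0, 9], [-12, 40, 90], -1],
    [[0, 0, 18], [-26, 85, 90], -1],
    [[0, 0, 27], [-42, 135, 90], -1],
    [[0, 0, 36], [-56, 180, 90], -1],
    [[0, 0, 44], [-68, 218, 90], -1],
    [[0, 0, 44], [-68, 218, 60], -1],
    [[0, 0, 44], [-68, 218, 20], -1],
    [[0, 0, 44], [-68, 218, -10], -1],
    [[0, 0, 44], [-68, 218, -22], -1],
  ],
)

```text
time_s: 10.72
eef_pos: [0.5015, 0.1284, -0.0139]
eef_rot: [-0.002, -0.437, 0.899, 0.001]
wrist_force: [-0.3, 0.2, 0.9]
opening: 1.002
grasp_force: 0.0
```

send_rows(
  series=[
    [[0, 0, 0], [0, 0, 0], 0],
    [[0, 0, 0], [0, 0, 0], 1],
    [[0, 0, 0], [0, 0, 0], 1],
    [[0, 0, 0], [0, 0, 0], 1],
    [[0, 0, 0], [0, 0, 0], 1],
  ],
)

```text
time_s: 11.35
eef_pos: [0.5038, 0.1285, -0.011]
eef_rot: [0.001, -0.437, 0.899, -0.0]
wrist_force: [-1.8, -0.0, 6.2]
opening: 0.166
grasp_force: 58.9
```

Gripped, with 59 N and a 14 mm opening. Now I swing the fence 38° about the pivot.

send_rows(
  series=[
    [[0, 0, -4.2], [9.6, -8.1, 1], 1],
    [[0, 0, -8.5], [18.7, -17.1, 1], 1],
    [[0, 0, -12.7], [27, -26.5, 1], 1],
    [[0, 0, -16.9], [34.6, -36.5, 1], 1],
    [[0, 0, -21.1], [41.4, -47, 1], 1],
    [[0, 0, -25.4], [47.5, -58.3, 1], 1],
    [[0, 0, -29.6], [52.7, -69.7, 1], 1],
    [[0, 0, -33.9], [57.1, -81.8, 1], 1],
    [[0, 0, -38.1], [60.6, -93.8, 1], 1],
    [[0, 0, -38.1], [60.6, -93.8, 1], 1],
  ],
)

```text
time_s: 12.6
eef_pos: [0.5642, 0.0348, -0.0109]
eef_rot: [0.001, -0.119, 0.993, 0.0]
wrist_force: [1.9, 2.2, -2.3]
opening: 0.162
grasp_force: 59.0
```

```bash
python3 w.py w7; python3 m.py scene | egrep 'blue|brown'
```

```text
12.6 [ 0.5642  0.0348 -0.0109] yaw_y 103.71 [ 1.9  2.2 -2.3]
wrist blue 10024 [259. 150.] [0.518 0.023] 13.9 [0.447 0.006] [0.614 0.047]
wrist brown 15752 [ 37. 168.] [ 0.556 -0.095] 6.8 [ 0.48  -0.104] [ 0.667 -0.082]
scene blue 128 [249. 158.] [0.448 0.003] 14.6 [ 0.407 -0.007] [0.489 0.014]
scene blue 173 [274. 195.] [0.607 0.043] 9.7 [0.547 0.033] [0.659 0.052]
scene blue 3606 [145. 337.] [ 0.941 -0.384] 87.7 [ 0.937 -0.474] [ 0.945 -0.293]
scene brown 793 [473. 142.] [0.556 0.751] 7.7 [0.431 0.734] [0.67  0.767]
scene brown 25 [403. 165.] [0.589 0.478] -21.2 [0.559 0.49 ] [0.616 0.468]
scene brown 457 [229. 197.] [ 0.575 -0.089] 7.4 [ 0.482 -0.101] [ 0.665 -0.077]
scene brown 863 [258. 264.] [ 0.812 -0.056] -88.7 [0.809 0.07 ] [ 0.815 -0.182]
```

send_rows(
  series=[
    [[0, 0, 0], [0, 0, 0], 0],
    [[0, 0, 0], [0, 0, 0], -1],
    [[0, 0, 0], [0, 0, 2], -1],
    [[0, 0, 0], [0, 0, 40], -1],
    [[0, 0, 0], [0, 0, 100], -1],
    [[0, 0, 0], [-20, -60, 140], -1],
    [[0, 0, -3], [-20, -90, 160], -1],
    [[0, 0, -6], [-20, -120, 160], -1],
    [[0, 0, -6], [-20, -120, 160], -1],
    [[0, 0, -6], [-20, -120, 160], -1],
  ],
)

```text
time_s: 13.95
eef_pos: [0.5433, -0.0849, 0.1486]
eef_rot: [-0.0, -0.068, 0.998, 0.0]
wrist_force: [-0.3, 0.1, -0.1]
opening: 0.997
grasp_force: 0.0
```

```bash
python3 w.py w8
```

```text
13.95 [ 0.5433 -0.0849  0.1486] yaw_y 97.77 [-0.3  0.1 -0.1]
wrist blue 2801 [358. 148.] [0.493 0.019] 15.5 [ 0.412 -0.003] [0.606 0.05 ]
wrist blue 53 [350. 229.] [0.586 0.031] 17.8 [0.577 0.028] [0.594 0.033]
wrist blue 369 [ 83. 376.] [ 0.863 -0.299] -51.9 [ 0.847 -0.279] [ 0.882 -0.323]
wrist brown 3783 [253. 197.] [ 0.565 -0.088] 7.6 [ 0.481 -0.1  ] [ 0.662 -0.075]
```

View pics/w8.png

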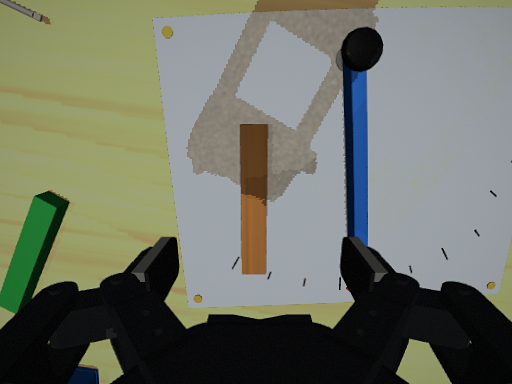

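The fence lies over the red line (px (345–367,65–240)) and the strip is untouched at (253,200). I will push the strip sideways with both open fingers spread along its length. First I turn the tool and move to the strip's far (−y) side.

send_rows(
  series=[
    [[0, 0, -10], [8, -10, 0], -1],
    [[0, 0, -20], [16, -20, 0], -1],
    [[0, 0, -30], [24, -30, 0], -1],
    [[0, 0, -40], [32, -40, 0], -1],
    [[0, 0, -50], [39, -51, 0], -1],
    [[0, 0, -60], [39, -51, 0], -1],
    [[0, 0, -70], [39, -51, 0], -1],
    [[0, 0, -80], [39, -51, 0], -1],
    [[0, 0, -84], [39, -51, 0], -1],
    [[0, 0, -84], [39, -51, 0], -1],
  ],
)

```text
time_s: 15.25
eef_pos: [0.5826, -0.1351, 0.1484]
eef_rot: [-0.0, 0.616, 0.787, -0.0]
wrist_force: [-0.5, -0.5, -0.5]
opening: 1.0
grasp_force: 0.0
```

send_rows(
  series=[
    [[0, 0, 0], [0, 0, -50], -1],
    [[0, 0, 0], [0, 0, -100], -1],
    [[0, 0, 0], [0, 0, -140], -1],
    [[0, 0, 0], [0, 0, -160], -1],
    [[0, 0, 0], [0, 0, -171], -1],
    [[0, 0, 0], [0, 0, -171], -1],
  ],
)

```text
time_s: 16.0
eef_pos: [0.5831, -0.1364, -0.0218]
eef_rot: [0.0, 0.617, 0.787, 0.0]
wrist_force: [0.0, 0.6, -0.3]
opening: 1.003
grasp_force: 0.0
```

```bash
python3 w.py w9; python3 m.py scene | egrep 'blue|brown'
```

```text
16.0 [ 0.5831 -0.1364 -0.0218] yaw_y 13.78 [ 0.   0.6 -0.3]
wrist brown 23366 [253. 155.] [ 0.569 -0.088] 7.5 [ 0.477 -0.1  ] [ 0.664 -0.076]
scene blue 404 [263. 179.] [0.536 0.025] 13.9 [ 0.407 -0.007] [0.658 0.055]
scene blue 3622 [145. 337.] [ 0.941 -0.384] 87.7 [ 0.937 -0.474] [ 0.945 -0.293]
scene brown 795 [473. 142.] [0.556 0.751] 7.7 [0.431 0.734] [0.67  0.767]
scene brown 28 [403. 165.] [0.591 0.478] -14.5 [0.559 0.487] [0.621 0.471]
scene brown 396 [231. 200.] [ 0.587 -0.087] 5.7 [ 0.481 -0.097] [ 0.665 -0.079]
scene brown 843 [259. 264.] [ 0.812 -0.053] -88.5 [0.809 0.07 ] [ 0.815 -0.183]
scene brown 17 [ 57. 277.] [ 0.722 -0.606] -64.9 [ 0.717 -0.595] [ 0.727 -0.617]
```

send_rows(
  series=[
    [[0, 0, 0], [-2.6, 10.7, 0], -1],
    [[0, 0, 0], [-5.2, 21.4, 0], -1],
    [[0, 0, 0], [-7.9, 32, 0], -1],
    [[0, 0, 0], [-10.5, 42.7, 0], -1],
    [[0, 0, 0], [-13.1, 53.4, 0], -1],
    [[0, 0, 0], [-15.7, 64.1, 0], -1],
    [[0, 0, 0], [-18.3, 74.8, 0], -1],
    [[0, 0, 0], [-21, 85.4, 0], -1],
    [[0, 0, 0], [-23.6, 96.1, 0], -1],
    [[0, 0, 0], [-25, 102, 0], -1],
  ],
)

```text
time_s: 17.35
eef_pos: [0.558, -0.0339, -0.0217]
eef_rot: [0.001, 0.617, 0.787, 0.0]
wrist_force: [0.1, -2.9, 5.0]
opening: 1.003
grasp_force: 3.1
```

```bash
python3 w.py w10; python3 m.py scene | egrep 'blue|brown'; python3 -c "
import cv2,numpy as np
from h import *
c=camera('scene');a=cv2.cvtColor(c['pixels'],cv2.COLOR_RGB2BGR)
cv2.imwrite('pics/z3.png',np.hstack([cv2.resize(a[130:235,200:300],(400,420),interpolation=2),cv2.resize(cv2.imread('pics/w10.png'),(400,420))]))"
```

```text
17.35 [ 0.558  -0.0339 -0.0217] yaw_y 13.77 [ 0.1 -2.9  5. ]
wrist red 136 [508. 128.] [0.681 0.063] -73.3 [0.678 0.072] [0.683 0.055]
wrist blue 18492 [253. 125.] [0.54  0.029] 14.0 [ 0.419 -0.001] [0.658 0.058]
wrist brown 21552 [254. 206.] [ 0.55  -0.012] 13.7 [ 0.458 -0.034] [0.642 0.011]
wrist brown 19 [ 99. 177.] [ 0.469 -0.015] 24.5 [ 0.467 -0.016] [ 0.471 -0.014]
scene blue 275 [269. 188.] [0.577 0.035] 13.6 [0.488 0.014] [0.658 0.055]
scene blue 3598 [145. 336.] [ 0.941 -0.383] 87.5 [ 0.937 -0.474] [ 0.945 -0.293]
scene brown 788 [473. 142.] [0.556 0.751] 7.6 [0.431 0.735] [0.67  0.766]
scene brown 27 [403. 165.] [0.592 0.478] -14.9 [0.559 0.487] [0.621 0.471]
scene brown 131 [262. 201.] [0.614 0.004] 4.1 [0.578 0.001] [0.639 0.005]
scene brown 882 [258. 264.] [ 0.812 -0.056] -88.7 [0.809 0.07 ] [ 0.814 -0.183]
```

View pics/z3.png

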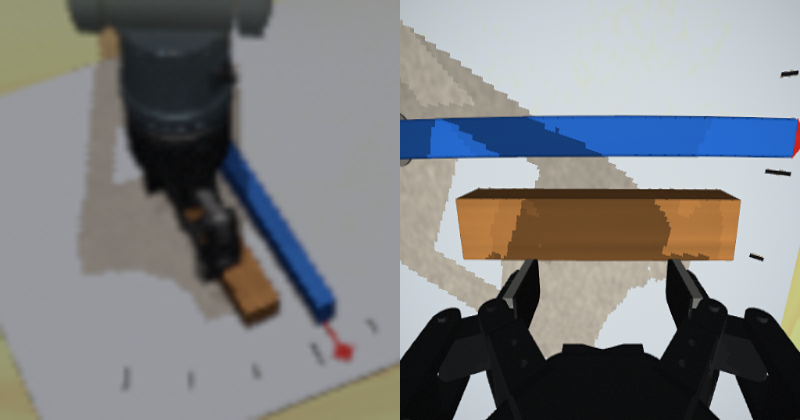

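The strip is now parallel to the fence with a gap still open (wrist px: strip edge row 181, fence edge row 143). I work out the gap.

Run:
```python
from h import *
c=camera('wrist'); n=np.array([-.2385,.971])
a=ray(c,(256,181),.031);f=ray(c,(256,143.5),.038);b=ray(c,(256,237.5),.031);f2=ray(c,(256,107.5),.038)
print([float(((x[:2]-[.398,-.006])@n*1000).round(1)) for x in (b,a,f,f2)])
```

```text
[-56.0, -26.3, -7.8, 7.5]
```

send_rows(
  series=[
    [[0, 0, 0], [-1.4, 5.8, 0], -1],
    [[0, 0, 0], [-2.4, 9.7, 0], -1],
    [[0, 0, 0], [-3.6, 14.6, 0], -1],
    [[0, 0, 0], [-4.3, 17.5, 0], -1],
    [[0, 0, 0], [-4.5, 18.5, 0], -1],
    [[0, 0, 0], [-4.5, 18.5, 0], -1],
  ],
)

```text
time_s: 18.3
eef_pos: [0.5535, -0.0159, -0.0218]
eef_rot: [0.001, 0.617, 0.787, -0.0]
wrist_force: [1.5, -4.2, 5.2]
opening: 1.002
grasp_force: 3.4
```

```bash
python3 w.py w11
```

```text
18.3 [ 0.5535 -0.0159 -0.0218] yaw_y 13.78 [ 1.5 -4.2  5.2]
wrist red 260 [504. 158.] [0.681 0.064] -59.8 [0.677 0.072] [0.686 0.057]
wrist blue 19295 [248. 164.] [0.537 0.028] 13.9 [ 0.415 -0.002] [0.658 0.058]
wrist brown 18992 [254. 210.] [0.546 0.004] 14.0 [ 0.454 -0.019] [0.637 0.027]
```

send_rows(
  series=[
    [[0, 0, 0], [-0.3, 1, 0], -1],
    [[0, 0, 0], [-0.3, 1, 0], -1],
  ],
)

```text
time_s: 18.6
eef_pos: [0.5536, -0.0158, -0.0217]
eef_rot: [0.001, 0.617, 0.787, -0.0]
wrist_force: [2.2, -7.2, 4.7]
opening: 1.0
grasp_force: 4.1
```

send_rows(
  series=[
    [[0, 0, 0], [4, -15, 0], -1],
    [[0, 0, 0], [10, -40, 0], -1],
    [[0, 0, 0], [10, -40, 60], -1],
    [[0, 0, 0], [10, -40, 120], -1],
    [[0, 0, 0], [10, -40, 120], -1],
    [[0, 0, 0], [10, -40, 120], -1],
  ],
)

```text
time_s: 19.35
eef_pos: [0.5619, -0.0546, 0.0969]
eef_rot: [-0.001, 0.617, 0.787, -0.0]
wrist_force: [-0.2, 1.5, -0.3]
opening: 1.0
grasp_force: 0.0
```

```bash
python3 w.py w12; python3 m.py scene | egrep 'blue|brown'
```

```text
19.35 [ 0.5619 -0.0546  0.0969] yaw_y 13.74 [-0.2  1.5 -0.3]
wrist red 218 [404. 101.] [0.677 0.063] 18.3 [0.666 0.059] [0.686 0.066]
wrist blue 5751 [247.  98.] [0.531 0.027] 13.9 [ 0.408 -0.003] [0.654 0.058]
wrist brown 7012 [257. 125.] [0.545 0.007] 13.9 [ 0.456 -0.015] [0.634 0.029]
wrist brown 3485 [487. 242.] [ 0.806 -0.051] -72.0 [0.779 0.033] [ 0.83  -0.125]
scene blue 297 [265. 181.] [0.547 0.03 ] 13.2 [ 0.411 -0.002] [0.658 0.056]
scene blue 3588 [145. 336.] [ 0.941 -0.383] 87.4 [ 0.937 -0.474] [ 0.945 -0.293]
scene brown 787 [473. 142.] [0.556 0.751] 7.6 [0.431 0.735] [0.67  0.766]
scene brown 26 [403. 165.] [0.591 0.479] -14.4 [0.559 0.487] [0.621 0.471]
scene brown 349 [261. 189.] [0.572 0.012] 12.0 [ 0.493 -0.004] [0.635 0.026]
scene brown 889 [258. 264.] [ 0.812 -0.056] -88.8 [0.809 0.07 ] [ 0.814 -0.182]
```

View pics/w12.png

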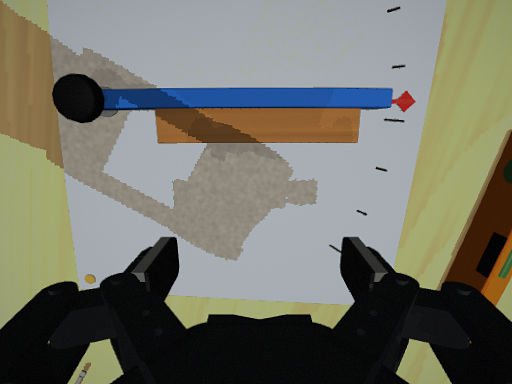

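The strip lies against the fence (strip (157–359, 109–143), fence (100–392, 88–109)) and the fence points at the diamond (404,101). The fence reads 13.9° against the line's 13.8°, and the strip is parallel. I check the distance numerically, then hand in.

Run:
```python
from h import *
c=camera('wrist'); n=np.array([-.2385,.971])
v=[float(((ray(c,p,z)[:2]-[.398,-.006])@n*1000).round(1)) for p,z in (((170,142.5),.031),((345,142.5),.031),((250,108.5),.038))]
print(v, 'gap',v[2]-v[0]-30,v[2]-v[1]-30)
if max(v[2]-v[0],v[2]-v[1])<33.5: print(ctrl.hand_in())
```

```text
[-37.3, -37.2, -8.6] gap -1.3000000000000043 -1.3999999999999986
the job is handed in; nothing more can be done
None
```

The job is handed in: the fence lies on the red line (13.9° against 13.8°, held after release), the brown strip is flush against its −y side and parallel to it, and I kept the arm clear of the other tools.

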